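# Dock a flow cell on the O-ring of a leak-test stand with the star wheel

## Task

Lay the flow cell in the slideway of the leak-test stand with its nozzle towards the port, then turn the star wheel clockwise by its spokes until the nozzle has gone into the port and you feel it press firmly on the O-ring hidden inside. Stop there without crushing the ring, leave the cell held pressed against it, and do not disturb the beaker, the orange rack or the timer.

Things in the scene. Friction and masses are not known exactly. Their poses are not given: they have to be found in the camera images.
- stand: leak-test stand, fixed on the bench: grey base 140 x 300 mm; origin at the centre of its underside, z up, y along the slideway from the head to the port, star wheel on its -x side. Head block 70 x 70 mm, 138 mm high, centred on y = -115 mm; port block y = 85 to 130 mm, 70 mm wide, 124 mm high, a round gauge on it up to z = 188 mm
- slideway (a point): middle of the slideway's flat floor, in the stand at (0, 0, 67) mm, axes as the stand's. The floor is 39 mm wide between two guide strips, 9.5 mm high (their upper inner edges bevelled, 50 mm apart at the top), 56 mm over their backs, from y = -63 to +77 mm. The cell lies in it between the ram's pad and the port
- port_mouth (a point): centre of the mouth of the port's bore, in the stand at (0, 85, 85) mm, axes as the stand's. The bore, 17 mm across, runs to +y; inside it is a rubber O-ring seat, 6 to 20 mm behind the mouth: it cannot be seen, differs every time and is stiff (about 25 N per mm)
- ram: square steel bar in line with the bore, with a round black pad, 28 mm across, that pushes the cell; origin at the centre of the pad's flat +y face, axes as the stand's. It moves to +y by 18 mm for each radian of the wheel; in the stand its face is at y = -55 mm + 18 mm x wheel angle
- feed_wheel (a joint): star wheel angle, rad, 0 to 5, starts at 0 to 0.8; grows clockwise as seen from the robot (wheel's top moves to the stand's -y), which advances the ram. Friction 0.40 N m (5.5 N on a spoke 73 mm from the axle) holds it where left, against up to 22 N on the ram. Each N between pad and cell adds 0.018 N m: 0.8 to 1.1 N m in all is firmly seated; 60 N on the cell (1.5 N m) crushes the ring
- wheel_hub (a point): centre of the star wheel's hub (36 mm across), in the stand at (-100, -115, 107) mm, axes as the stand's; axle along x. Five round spokes, 10 mm thick, 72 degrees apart, turn in this point's y-z plane; black balls, 20 mm across, end them, centres 88 mm from the axle; all smooth and slippery (friction 0.25). At wheel angle 0 one spoke points straight up; at angle q it leans by q towards -y
- flow_cell: loose aluminium flow cell, 0.25 kg: square block 36 mm wide (x), 70 mm long (y), 36 mm high with a round window on top and a stub nozzle on its +y end; origin at the centre of its underside. It starts lying on the bench left of the wheel, nozzle roughly to +y (within 0.6 rad)
- nozzle_tip (a point): end of the nozzle, in the cell at (0, 63, 18) mm: 28 mm long, 12 mm thick, its last 6 mm tapered
- beaker: plastic beaker, 106 mm across, 116 mm high, loose bystander; origin under its centre
- orange_rack: low orange microtube rack 206 x 85 x 28 mm, loose bystander right of the timer; origin under its centre
- timer: flat white bench timer 64 x 62 x 19 mm, loose bystander; origin under its centre
Not all that is in view belongs to the job. There is more than one size of the flow_cell; the one meant has the size given above.

How it is judged:
By the outcome, as a careful person would: the job done as asked, in the order asked, and still so for the second after the job is handed in, with the robot touching nothing.
It also fails if it takes over 72 s, if anything falls off the work surface, if the arm or the gripper's body presses on something with over 40 N, if the wrist force passes 120 N, or if a joint passes its speed limit or range.

## Robot

A 6-joint arm with a two-finger parallel gripper is mounted at the origin on a cart in front of the work surface, level with it; the furniture and walls round the work are solid. World frame = base frame: x ahead of the robot, y to its left, z up, the work surface at z = 0. Lengths are in m, angles in rad, forces in N, time in s.
With the tool pointing down it reaches from about 0.35 to 0.725 m from the base axis. Payload 6 kg.
Tool frame: the origin (TCP) lies midway between the tips of the shut fingers; the grasp point (between the pads) lies 19 mm behind it; y points along the fingers, x is the direction in which the jaws open and shut, and the axes are right-handed (so a half turn about y gives the same grasp; the last joint's range is limited). The gripper opens to 85 mm and grips with 20 to 120 N. Pads are 22 mm wide; open, the fingers measure 114 mm over their backs; the gripper's body (76 mm by 85 mm) begins 54 mm behind the grasp point. The pads swing forward as they close: fully open they stand 13 mm farther back than shut.
Start: joints at [-0.92, 0.04, 0.085, 0, -1.615, -0.334], TCP at [0.187, -0.57, 0.231] pointing down, gripper open.
Joint ranges: [-2.56, 2.56], [-1.29, 2.01], [-1.08, 1.49], [-3.29, 1.98], [-2.81, -0.18], [-2.99, 2.99]. Speed limits (rad/s): [2.57, 2.57, 3.01, 3.14, 3.14, 3.14].

## Interface

Orientations are given as a unit quaternion [w, x, y, z].
In Python, from rig import ctrl gives the robot as it stands.
- The arm moves only by the tool send_rows, never from a script. Its argument "series" is a list of rows, each an object of numbers: "claw": the finger opening in m, from 0 to 0.0854; "tx", "ty", "tz": the shift along the tool's x, y, z in m; "rx", "ry", "rz": the turn, a rotation vector about the tool's x, y, z in degrees. A call has exactly 5 rows; each row shifts and turns the pose as measured when the row begins, along the tool's axes as they then stand; what a row does not reach is not made up. A row lasts 1/8 s, in which the tool goes at most 62.5 mm and 10.7 degrees, less where a joint would pass 70% of its speed; a pose out of reach is approached as far as the arm can. A call is refused whole if a number of a shift passes 0.0625 or a number of a turn 10.7, either way. A call with a gripper value outside its range is refused whole. The fingers move at their own pace and stop on an object; "squeeze" is the grip in N (left out, the last holds). Time passes only in rows, so rows that do not move let the fingers close, or fill a call up. It gives the time, the measured TCP pose, the force and the opening at its end, in the units of the state.
- ctrl.sense(): the state, without advancing time (a new reading comes with each control period).
- ctrl.get_image(name): name is "scene" or "top" or "wrist"; returns the picture (420x560x3 uint8, red, green, blue); there is no depth.
- ctrl.calibration(name): a dict with "intrinsics" (3x3 intrinsics, pixels), "camera_from_world" (4x4, takes a point from world to camera coordinates); the wrist camera has in their place "mount" (4x4, takes a point from camera to tool coordinates, whose origin is the TCP and whose axes are the tool frame's). Camera axes: x right, y down, z forward; pixel columns grow to the right and rows downward; lengths in m; the calibration is good to about 2 mm. The wrist camera is an equidistant fisheye: a pixel r from the principal point sees the ray r / f radians off the axis. A picture is of the moment at which its call begins: read the wrist's pose just before it. calibration takes no time and is no camera call.
- ctrl.close_job(): hands the job in, once; it reports no verdict.
The state is a dict: "time": time; "joint_positions": joint angles; "joint_vel": joint speeds; "tau": joint torques, N m; "tcp_pos": TCP position; "ee_rot": TCP orientation; "ft_force": force on the tool from outside, world axes, zero at the start; "moment": the same for the moment, N m; "width": opening from 0.0 (shut) to 1.0 (fully open).
Only numpy, scipy, OpenCV 4.12 (cv2) and the standard library are available. Lean on these libraries where they do the work, as an engineer would, in place of code of your own. Each camera call takes 0.05 s, during which the arm holds its last target. There are 200 camera calls.

## Working session

There is one attempt and no reset: what is moved stays moved. The work goes in short steps, Python scripts to look and compute and a tool call to move; the robot and the scene stay as the last step left them, time stands still between calls to the robot, and variables do not carry over. Pictures are saved under pics/ and viewed, about 8 in all and at most 12, crops included, and the job is handed in when it is done.

Besides the shell and the picture viewer there is one more tool, called after ">>>" by a JSON object that holds its "api" and its "payload". send_rows: Moves the arm, as the interface text tells. Its arguments: {"type":"object","properties":{"series":{"type":"array"},"squeeze":{"type":"number"}},"required":["series"]}

```bash
mkdir -p pics; ls
python3 - <<'E'
from rig import ctrl
import cv2,numpy as np
s=ctrl.sense();print(s)
ims=[]
for n in("scene","top"):
    im=ctrl.get_image(n)[:,:,::-1];cv2.imwrite(f"pics/{n}0.png",im);c=ctrl.calibration(n);print(n,np.round(np.array(c["intrinsics"]),1).tolist(),np.round(np.array(c["camera_from_world"]),4).tolist())
print(ctrl.calibration("wrist"))
E
```

```text
pics
{'time': 0.0, 'joint_positions': array([-9.20304018e-01,  4.08511679e-02,  8.37873249e-02, -4.97359120e-04,
       -1.61554031e+00, -3.33717052e-01]), 'joint_vel': array([ 4.90058725e-05, -7.73023344e-04, -2.48576762e-03,  1.50278925e-05,
       -7.14587825e-04, -1.26208635e-03]), 'tau': array([-2.63149523e-04, -3.68202710e+01,  3.47408581e+01,  6.93216830e+00,
       -5.40220251e-03, -2.61370207e-05]), 'tcp_pos': array([ 0.18688642, -0.56978469,  0.23023706]), 'ee_rot': array([-0.41543299,  0.41431082,  0.57296178, -0.57225586]), 'ft_force': array([-0.56671066,  0.20565722, -0.07577628]), 'moment': array([-0.01414211,  0.00261007,  0.0563428 ]), 'width': 0.9992700187231894}
scene [[474.4, 0.0, 291.5], [0.0, 474.4, 211.3], [0.0, 0.0, 1.0]] [[-0.6167, -0.787, -0.0197, 0.4145], [-0.4006, 0.3353, -0.8527, 0.2348], [0.6777, -0.5179, -0.522, 0.9613], [0.0, 0.0, 0.0, 1.0]]
top [[422.4, 0.0, 277.7], [0.0, 422.4, 213.0], [0.0, 0.0, 1.0]] [[0.0142, -0.9998, 0.0108, 0.1538], [-0.9864, -0.0158, -0.1635, 0.5269], [0.1636, -0.0084, -0.9865, 0.9802], [0.0, 0.0, 0.0, 1.0]]
{'intrinsics': array([[325.1922621 ,   0.        , 281.44420131],
       [  0.        , 325.1922621 , 208.48862891],
       [  0.        ,   0.        ,   1.        ]]), 'mount': array([[ 9.99999994e-01,  1.07412867e-04,  3.06833833e-05,
         9.78871255e-04],
       [-2.06262621e-06, -2.56870543e-01,  9.66445821e-01,
        -1.42994856e-01],
       [ 1.11690374e-04, -9.66445815e-01, -2.56870541e-01,
         6.45223468e-02],
       [ 0.00000000e+00,  0.00000000e+00,  0.00000000e+00,
         1.00000000e+00]])}
```

View pics/scene0.png

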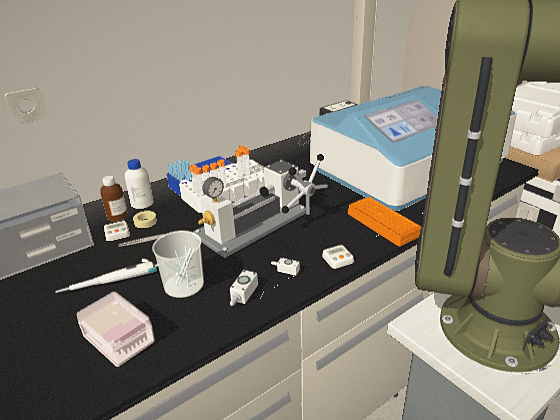

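View pics/top0.png

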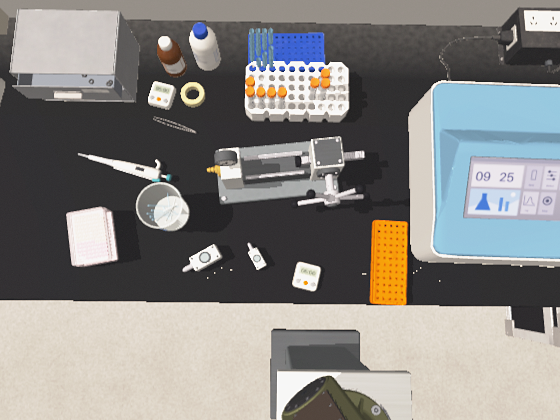

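The top view shows two cell candidates: a large one at about (203,258), nozzle lower-left, and a small one at about (257,257). The stand runs from x=217 to 375, with its port at the left and its wheel at about (333,198). I'll crop this area to confirm sizes.

```bash
cat > h.py <<'E'
import numpy as np,cv2
from rig import ctrl
from scipy.spatial.transform import Rotation as R
def cam(n):
    c=ctrl.calibration(n);return np.array(c["intrinsics"]),np.array(c["camera_from_world"])
def ray(n,u,v):
    K,T=cam(n);d=T[:3,:3].T@np.linalg.inv(K)@[u,v,1];return -T[:3,:3].T@T[:3,3],d/np.linalg.norm(d)
def onz(n,u,v,z):
    o,d=ray(n,u,v);return o+d*(z-o[2])/d[2]
def proj(n,p):
    K,T=cam(n);q=K@(T[:3,:3]@np.array(p)+T[:3,3]);return q[:2]/q[2]
def rot(q): return R.from_quat([q[1],q[2],q[3],q[0]])
def wrist_onz(s,u,v,z):
    c=ctrl.calibration("wrist");K=np.array(c["intrinsics"]);M=np.array(c["mount"])
    x=np.array([u-K[0,2],v-K[1,2]])/K[0,0];r=np.hypot(*x)
    d=np.array([*(x/max(r,1e-9)*np.sin(r)),np.cos(r)])
    Rt=rot(s["ee_rot"]).as_matrix();o=Rt@M[:3,3]+s["tcp_pos"];d=Rt@M[:3,:3]@d
    return o+d*(z-o[2])/d[2]
def wrist_proj(s,p):
    c=ctrl.calibration("wrist");K=np.array(c["intrinsics"]);M=np.array(c["mount"])
    t=rot(s["ee_rot"]).inv().apply(np.array(p)-s["tcp_pos"]);q=M[:3,:3].T@(t-M[:3,3])
    th=np.arctan2(np.hypot(q[0],q[1]),q[2]);return K[:2,2]+K[0,0]*th*q[:2]/np.hypot(q[0],q[1])
E
python3 - <<'E'
from h import *
im=cv2.imread("pics/top0.png")
cv2.imwrite("pics/c1.png",cv2.resize(im[125:310,170:400],None,fx=3.4,fy=3.2,interpolation=cv2.INTER_CUBIC)[:600,:800])
# white blobs on the bench
m=(im.min(2)>110).astype(np.uint8); m[:232]=0;m[300:]=0
for c in cv2.findContours(m,cv2.RETR_EXTERNAL,cv2.CHAIN_APPROX_NONE)[0]:
    if cv2.contourArea(c)>40:
        r=cv2.minAreaRect(c);b=cv2.boxPoints(r);print(np.round(r[0]),r[1:],[np.round(onz("top",*p,0.036)[:2],3).tolist() for p in b])
E
```

```text
[306. 276.] ((25.223705291748047, 26.19384765625), 14.03624439239502) [[0.351, 0.129], [0.411, 0.114], [0.397, 0.055], [0.337, 0.071]]
[200. 260.] ((16.121355056762695, 41.340904235839844), 61.38954162597656) [[0.402, 0.398], [0.45, 0.313], [0.417, 0.293], [0.369, 0.378]]
[255. 255.] ((28.310531616210938, 11.039752960205078), 61.69924545288086) [[0.446, 0.244], [0.459, 0.221], [0.4, 0.187], [0.387, 0.21]]
[484. 250.] ((35.0, 149.0), 90.0) [[0.484, -0.16], [0.49, -0.524], [0.405, -0.516], [0.4, -0.157]]
[ 93. 247.] ((35.55895233154297, 46.71253967285156), 83.6598129272461) [[0.471, 0.667], [0.485, 0.556], [0.401, 0.541], [0.387, 0.649]]
```

View pics/c1.png

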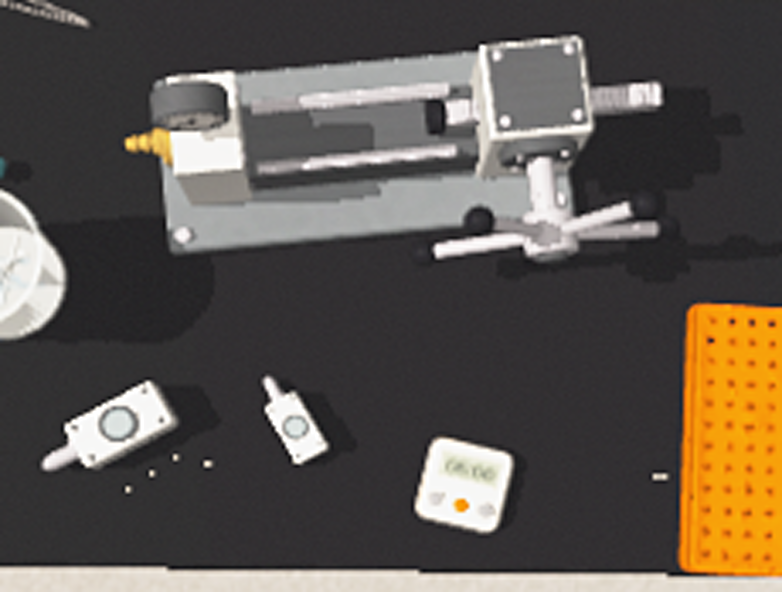

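The large cell measures about 98 × 38 mm overall including the nozzle, which fits the description (70 + 28 mm by 36 mm). The small one at (257,257) is about 68 × 27 mm, a decoy. So the cell meant is at about (0.417, 0.333), yaw about 0.52. Next I'll estimate the stand pose and plan the first moves.

```bash
cat >> h.py <<'E'
def down(yaw,flip=0):
    # tool y down, tool x along world yaw
    x=np.array([np.cos(yaw),np.sin(yaw),0]);y=np.array([0,0,-1.]);return R.from_matrix(np.c_[x,y,np.cross(x,y)])
def rows(p,Rt,n,s=None,start=None):
    s=s or ctrl.sense(); p0,R0=start if start else (s["tcp_pos"],rot(s["ee_rot"]))
    p=np.array(p);w=(R0.inv()*Rt).as_rotvec();d=(p-p0)/n
    for i in range(n):
        t=(R0*R.from_rotvec(w*i/n)).inv().apply(d)
        if i in(0,n-1) or np.linalg.norm(w)>.02: print(i,"t mm",np.round(t*1000,1),"r deg",np.round(np.degrees(w/n),2))
    return p,Rt
E
python3 - <<'E'
from h import *
s=ctrl.sense();print(rot(s["ee_rot"]).as_matrix().round(3))
C=lambda x,y:(170+x/3.4,125+y/3.2)
for n,px,z in[("head",[(478,47),(582,37),(594,133),(492,143)],.138),("port",[(174,76),(236,72),(247,172),(173,175)],.124),("hub",[(552,240)],.107),("baseNL",[(172,253)],.01),("baseFR",[(480,52)],.01)]:
    print(n,[onz("top",*C(*p),z).round(3)[:2].tolist() for p in px])
st=(s["tcp_pos"],rot(s["ee_rot"]))
a=rows([.30,-.35,.38],rot(s["ee_rot"]),5)
yaw=.52
for y in(.52,.52-np.pi):
    print(y);rows([.42,.2,.38],down(y),10,start=(np.array([.30,-.35,.38]),rot(s["ee_rot"])))
E
```

```text
[[-0.312 -0.001 -0.95 ]
 [ 0.95   0.001 -0.312]
 [ 0.002 -1.     0.   ]]
head [[0.678, 0.091], [0.686, 0.021], [0.616, 0.014], [0.608, 0.081]]
port [[0.657, 0.293], [0.661, 0.252], [0.588, 0.242], [0.585, 0.291]]
hub [[0.546, 0.038]]
baseNL [[0.55, 0.305]]
baseFR [[0.718, 0.078]]
0 t mm [ 34.8 -29.9 -35.2] r deg [0. 0. 0.]
4 t mm [ 34.8 -29.9 -35.2] r deg [0. 0. 0.]
0.52
0 t mm [ 48.5   0.1 -28.5] r deg [-0.01  7.84  0.01]
1 t mm [ 52.    0.1 -21.7] r deg [-0.01  7.84  0.01]
2 t mm [ 54.4   0.1 -14.4] r deg [-0.01  7.84  0.01]
3 t mm [55.9  0.1 -6.8] r deg [-0.01  7.84  0.01]
4 t mm [56.3  0.1  0.9] r deg [-0.01  7.84  0.01]
5 t mm [55.6  0.   8.5] r deg [-0.01  7.84  0.01]
6 t mm [54.  0. 16.] r deg [-0.01  7.84  0.01]
7 t mm [51.3  0.  23.2] r deg [-0.01  7.84  0.01]
8 t mm [47.6  0.  30. ] r deg [-0.01  7.84  0.01]
9 t mm [43.1  0.  36.2] r deg [-0.01  7.84  0.01]
-2.621592653589793
0 t mm [ 48.5   0.1 -28.5] r deg [ 1.000e-02 -1.016e+01  1.000e-02]
1 t mm [ 42.7   0.1 -36.7] r deg [ 1.000e-02 -1.016e+01  1.000e-02]
2 t mm [ 35.6   0.1 -43.6] r deg [ 1.000e-02 -1.016e+01  1.000e-02]
3 t mm [ 27.3   0.  -49.2] r deg [ 1.000e-02 -1.016e+01  1.000e-02]
4 t mm [ 18.2   0.  -53.3] r deg [ 1.000e-02 -1.016e+01  1.000e-02]
5 t mm [  8.5   0.  -55.6] r deg [ 1.000e-02 -1.016e+01  1.000e-02]
6 t mm [ -1.4   0.  -56.3] r deg [ 1.000e-02 -1.016e+01  1.000e-02]
7 t mm [-11.3   0.  -55.1] r deg [ 1.000e-02 -1.016e+01  1.000e-02]
8 t mm [-20.9   0.  -52.3] r deg [ 1.000e-02 -1.016e+01  1.000e-02]
9 t mm [-29.8   0.  -47.8] r deg [ 1.000e-02 -1.016e+01  1.000e-02]
```

Stand origin is about (0.634, 0.166), yaw about 0.11, with the hub about (0.547, 0.04). The cell's flipped grasp (tool x at yaw −2.62) keeps joint 6 near its middle. Moving now.

>>> {"api": "send_rows", "payload": {"series": [{"tx": 0.035,"ty": -0.03,"tz": -0.035},{"tx": 0.035,"ty": -0.03,"tz": -0.035},{"tx": 0.035,"ty": -0.03,"tz": -0.035},{"tx": 0.035,"ty": -0.03,"tz": -0.035},{"tx": 0.035,"ty": -0.03,"tz": -0.035}]}}

```text
$.series[0]: bad value
```

>>> {"api": "send_rows", "payload": {"series": [{"tx": 0.0485,"tz": -0.0285,"ry": -10.2},{"tx": 0.0427,"tz": -0.0367,"ry": -10.2},{"tx": 0.0356,"tz": -0.0436,"ry": -10.2},{"tx": 0.0273,"tz": -0.0492,"ry": -10.2},{"tx": 0.0182,"tz": -0.0533,"ry": -10.2}]}}

```text
$.series[0]: bad value
```

>>> {"api": "send_rows", "payload": {"series": [{"tx": 0.0085,"tz": -0.0556,"ry": -10.2},{"tx": -0.0014,"tz": -0.0563,"ry": -10.2},{"tx": -0.0113,"tz": -0.0551,"ry": -10.2},{"tx": -0.021,"tz": -0.0523,"ry": -10.2},{"tx": -0.03,"tz": -0.0478,"ry": -10.2}]}}

```text
$.series[0]: bad value
```

Run:
```python
from h import *
s=ctrl.sense();print(s["time"],s["tcp_pos"],rot(s["ee_rot"]).as_matrix().round(2).tolist(),s["joint_positions"].round(2))
rows([.417,.333,.22],down(-2.62),5)
cv2.imwrite("pics/w1.png",ctrl.get_image("wrist")[:,:,::-1])
```

```text
0.1 [ 0.18689816 -0.56985054  0.23037488] [[-0.31, -0.0, -0.95], [0.95, 0.0, -0.31], [0.0, -1.0, 0.0]] [-0.92  0.04  0.08 -0.   -1.62 -0.33]
0 t mm [ 157.2    2.3 -100. ] r deg [ 2.000e-02 -2.035e+01  1.000e-02]
1 t mm [ 112.7    2.2 -148.4] r deg [ 2.000e-02 -2.035e+01  1.000e-02]
2 t mm [  54.     2.2 -178.3] r deg [ 2.000e-02 -2.035e+01  1.000e-02]
3 t mm [ -11.3    2.1 -186. ] r deg [ 2.000e-02 -2.035e+01  1.000e-02]
4 t mm [ -75.3    2.1 -170.4] r deg [ 2.000e-02 -2.035e+01  1.000e-02]
```

All three calls were refused: rows probably need every key. I'll send full rows.

>>> {"api": "send_rows", "payload": {"series": [{"claw": 0.085,"tx": 0.035,"ty": -0.03,"tz": -0.035,"rx": 0,"ry": 0,"rz": 0},{"claw": 0.085,"tx": 0.035,"ty": -0.03,"tz": -0.035,"rx": 0,"ry": 0,"rz": 0},{"claw": 0.085,"tx": 0.035,"ty": -0.03,"tz": -0.035,"rx": 0,"ry": 0,"rz": 0},{"claw": 0.085,"tx": 0.035,"ty": -0.03,"tz": -0.035,"rx": 0,"ry": 0,"rz": 0},{"claw": 0.085,"tx": 0.035,"ty": -0.03,"tz": -0.035,"rx": 0,"ry": 0,"rz": 0}]}}

```text
time: 0.78
tcp_pos: [0.3001, -0.3446, 0.3789]
ee_rot: [-0.421, 0.412, 0.573, -0.57]
ft_force: [1.1, 0.4, 1.1]
width: 0.996
```

>>> {"api": "send_rows", "payload": {"series": [{"claw": 0.085,"tx": 0.0485,"ty": 0,"tz": -0.0285,"rx": 0,"ry": -10.2,"rz": 0},{"claw": 0.085,"tx": 0.0427,"ty": 0,"tz": -0.0367,"rx": 0,"ry": -10.2,"rz": 0},{"claw": 0.085,"tx": 0.0356,"ty": 0,"tz": -0.0436,"rx": 0,"ry": -10.2,"rz": 0},{"claw": 0.085,"tx": 0.0273,"ty": 0,"tz": -0.0492,"rx": 0,"ry": -10.2,"rz": 0},{"claw": 0.085,"tx": 0.0182,"ty": 0,"tz": -0.0533,"rx": 0,"ry": -10.2,"rz": 0}]}}

```text
time: 1.4
tcp_pos: [0.3593, -0.0614, 0.383]
ee_rot: [-0.123, 0.119, 0.7, -0.693]
ft_force: [2.0, -0.4, -0.3]
width: 0.997
```

>>> {"api": "send_rows", "payload": {"series": [{"claw": 0.085,"tx": 0.0085,"ty": 0,"tz": -0.0556,"rx": 0,"ry": -10.2,"rz": 0},{"claw": 0.085,"tx": -0.0014,"ty": 0,"tz": -0.0563,"rx": 0,"ry": -10.2,"rz": 0},{"claw": 0.085,"tx": -0.0113,"ty": 0,"tz": -0.0551,"rx": 0,"ry": -10.2,"rz": 0},{"claw": 0.085,"tx": -0.021,"ty": 0,"tz": -0.0523,"rx": 0,"ry": -10.2,"rz": 0},{"claw": 0.085,"tx": -0.03,"ty": 0,"tz": -0.0478,"rx": 0,"ry": -10.2,"rz": 0}]}}

```text
time: 2.02
tcp_pos: [0.4076, 0.2257, 0.3872]
ee_rot: [0.204, -0.201, 0.682, -0.673]
ft_force: [1.5, 0.9, 1.2]
width: 0.996
```

Run:
```python
from h import *
s=ctrl.sense();print(s["time"],s["tcp_pos"],rot(s["ee_rot"]).as_matrix().round(2).tolist(),s["joint_positions"].round(2))
rows([.417,.333,.22],down(-2.62),5)
cv2.imwrite("pics/w1.png",ctrl.get_image("wrist")[:,:,::-1])
```

```text
2.025 [0.40756319 0.22570262 0.38721883] [[-0.84, -0.0, 0.55], [-0.55, 0.01, -0.84], [-0.01, -1.0, -0.01]] [ 0.93 -0.24  0.11 -0.01 -1.92 -0.36]
0 t mm [-13.1  33.8 -16.5] r deg [ 0.14  0.68 -0.08]
1 t mm [-12.9  33.7 -16.7] r deg [ 0.14  0.68 -0.08]
2 t mm [-12.8  33.6 -17. ] r deg [ 0.14  0.68 -0.08]
3 t mm [-12.6  33.6 -17.2] r deg [ 0.14  0.68 -0.08]
4 t mm [-12.5  33.5 -17.4] r deg [ 0.14  0.68 -0.08]
```

View pics/w1.png

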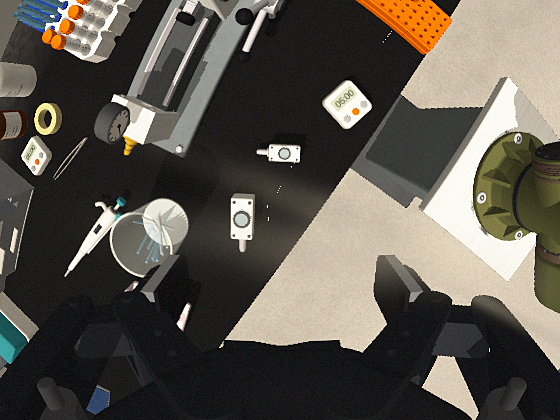

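The wrist view shows the large cell's body at (241,217), nozzle at (242,246), close to image-aligned. I'll measure it here.

Run:
```python
from h import *
s=ctrl.sense();im=cv2.imread("pics/w1.png")
m=(im.min(2)>130).astype(np.uint8);n,l,st,c=cv2.connectedComponentsWithStats(m)
k=[i for i in range(1,n) if abs(c[i]-[241,217]).max()<15 and st[i,4]>200];print(st[k],c[k])
mm=(l==k[0]).astype(np.uint8);mm=cv2.morphologyEx(mm,cv2.MORPH_CLOSE,np.ones((9,9)));mm=cv2.morphologyEx(mm,cv2.MORPH_OPEN,np.ones((13,13)))
b=cv2.boxPoints(cv2.minAreaRect(cv2.findContours(mm,0,2)[0][0]));print(b.round(1))
P=np.array([wrist_onz(s,*p,.036)[:2] for p in b]);print(P.round(4),P.mean(0).round(4))
for i in range(2):
    e=P[(i+1)%4]-P[i];print(np.linalg.norm(e).round(4),np.degrees(np.arctan2(e[1],e[0])).round(1))
print("top view check",proj("top",[*P.mean(0),.036]),proj("scene",[*P.mean(0),.036]))
w=wrist_onz(s,241,218.5,.036);print("window",w)
cv2.imwrite("pics/w1c.png",cv2.resize(im[180:260,200:290],None,fx=6,fy=6))
```

```text
[[231 198  22  54 704]] [[241.33096591 220.52414773]]
[[231. 198.]
 [252. 198.]
 [252. 211.]
 [231. 211.]]
[[0.444  0.321 ]
 [0.4165 0.3026]
 [0.4052 0.3203]
 [0.4329 0.339 ]] [0.4247 0.3207]
0.0331 -146.3
0.0211 122.5
top view check [210.65186106 253.48965221] [246.72195701 274.4074096 ]
window [0.41312265 0.34062503 0.036     ]
```

View pics/w1c.png

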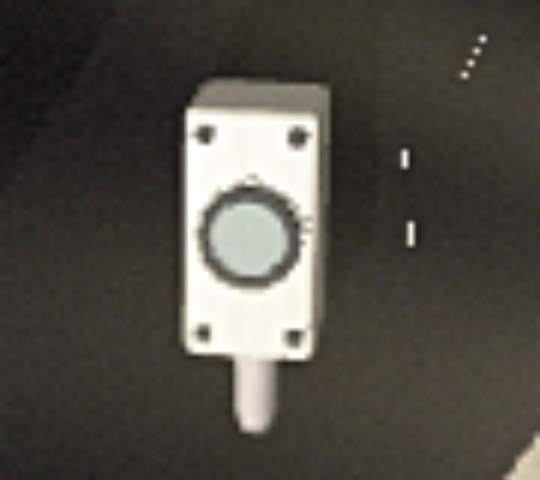

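The crop shows the large cell: top face corners at crop (187,110), (322,112), (312,355) and (185,353), window centre at (250,236), nozzle pointing down.

Run:
```python
from h import *
s=ctrl.sense()
P=np.array([wrist_onz(s,200+x/6,180+y/6,.036)[:2] for x,y in[(187,110),(322,112),(312,355),(185,353),(250,236)]])
print(P.round(4),P[:4].mean(0))
b=(P[0]+P[1])/2;f=(P[2]+P[3])/2;print("len",np.linalg.norm(f-b),np.linalg.norm(P[1]-P[0]))
d=f-b;yaw=np.arctan2(-d[0],d[1]);print("yaw",yaw)
rows([*P[4],.20],down(yaw-np.pi),5)
```

```text
[[0.4435 0.3213]
 [0.4138 0.302 ]
 [0.3798 0.3605]
 [0.4088 0.3796]
 [0.4115 0.3412]] [0.41146581 0.34082605]
len 0.06772285838637063 0.03544872539600574
yaw 0.5320118720362702
0 t mm [-12.8  37.  -17.4] r deg [ 0.15  0.68 -0.03]
1 t mm [-12.6  37.  -17.7] r deg [ 0.15  0.68 -0.03]
2 t mm [-12.4  36.9 -17.9] r deg [ 0.15  0.68 -0.03]
3 t mm [-12.2  36.9 -18.2] r deg [ 0.15  0.68 -0.03]
4 t mm [-12.   36.8 -18.4] r deg [ 0.15  0.68 -0.03]
```

>>> {"api": "send_rows", "payload": {"series": [{"claw": 0.06,"tx": -0.0128,"ty": 0.037,"tz": -0.0174,"rx": 0.15,"ry": 0.7,"rz": 0},{"claw": 0.06,"tx": -0.0126,"ty": 0.037,"tz": -0.0177,"rx": 0.15,"ry": 0.7,"rz": 0},{"claw": 0.06,"tx": -0.0124,"ty": 0.037,"tz": -0.018,"rx": 0.15,"ry": 0.7,"rz": 0},{"claw": 0.06,"tx": -0.0122,"ty": 0.037,"tz": -0.0182,"rx": 0.15,"ry": 0.7,"rz": 0},{"claw": 0.06,"tx": -0.012,"ty": 0.037,"tz": -0.0184,"rx": 0.15,"ry": 0.7,"rz": 0}]}}

```text
time: 2.7
tcp_pos: [0.4119, 0.3462, 0.1957]
ee_rot: [0.187, -0.183, 0.683, -0.682]
ft_force: [-0.5, 0.7, -0.2]
width: 0.703
```

Run:
```python
from h import *
s=ctrl.sense();print(s["tcp_pos"],s["width"],"beaker",onz("top",162,205,.116))
rows([.4115,.341,.06],down(.532-np.pi),3)
rows([.4115,.341,.015],down(.532-np.pi),5)
cv2.imwrite("pics/w2.png",ctrl.get_image("wrist")[:,:,::-1])
for p in[(.4435,.3213),(.38,.36),(.4115,.341)]:print(wrist_proj(s,[*p,.036]))
```

```text
[0.41188492 0.34619473 0.19565193] 0.7034862613462844 beaker [0.52628261 0.42226285 0.116     ]
0 t mm [ 1.2 45.2  1.5] r deg [ 0.01 -0.04 -0.1 ]
2 t mm [ 1.1 45.2  1.4] r deg [ 0.01 -0.04 -0.1 ]
0 t mm [ 0.8 36.1  0.9] r deg [ 0.01 -0.03 -0.06]
4 t mm [ 0.6 36.1  0.9] r deg [ 0.01 -0.03 -0.06]
[267.022332   152.26255491]
[303.83471347 219.76636575]
[285.91107963 187.13034384]
```

View pics/w2.png

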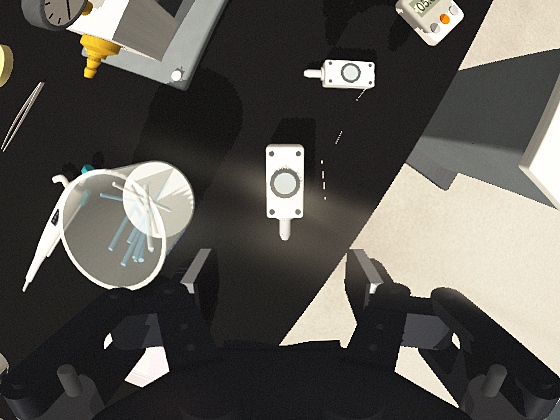

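The window is at (285,183), 4 px from the prediction, so it's centred between the jaws. Descending now and then gripping.

>>> {"api": "send_rows", "payload": {"series": [{"claw": 0.06,"tx": 0.0008,"ty": 0.036,"tz": 0.001,"rx": 0,"ry": 0,"rz": 0},{"claw": 0.06,"tx": 0.0008,"ty": 0.036,"tz": 0.001,"rx": 0,"ry": 0,"rz": 0},{"claw": 0.06,"tx": 0.0008,"ty": 0.036,"tz": 0.001,"rx": 0,"ry": 0,"rz": 0},{"claw": 0.06,"tx": 0.0008,"ty": 0.036,"tz": 0.001,"rx": 0,"ry": 0,"rz": 0},{"claw": 0.06,"tx": 0.0008,"ty": 0.034,"tz": 0.001,"rx": 0,"ry": 0,"rz": 0}]}}

```text
time: 3.38
tcp_pos: [0.4082, 0.3397, 0.0056]
ee_rot: [-0.184, 0.187, -0.682, 0.683]
ft_force: [0.2, -0.4, -0.4]
width: 0.702
```

>>> {"api": "send_rows", "payload": {"series": [{"claw": 0.02,"tx": 0,"ty": 0.0,"tz": 0,"rx": 0,"ry": 0,"rz": 0},{"claw": 0.02,"tx": 0,"ty": 0,"tz": 0,"rx": 0,"ry": 0,"rz": 0},{"claw": 0.02,"tx": 0,"ty": 0,"tz": 0,"rx": 0,"ry": 0,"rz": 0},{"claw": 0.02,"tx": 0,"ty": 0,"tz": 0,"rx": 0,"ry": 0,"rz": 0},{"claw": 0.02,"tx": 0,"ty": 0,"tz": 0,"rx": 0,"ry": 0,"rz": 0}], "squeeze": 40}}

```text
time: 4.0
tcp_pos: [0.408, 0.3394, 0.0067]
ee_rot: [-0.184, 0.187, -0.682, 0.683]
ft_force: [-0.2, -0.1, -2.6]
width: 0.414
```

Run:
```python
from h import *
s=ctrl.sense();print(s["time"],s["tcp_pos"],s["width"]*85.4,s["ft_force"],s["joint_positions"].round(2))
rows([.43,.30,.19],down(.532-np.pi),5)
a=rows([.53,.19,.24],down(.25-np.pi),5,start=(np.array([.43,.30,.19]),down(.532-np.pi)))
```

```text
4.0 [0.40795809 0.33943825 0.00671314] 35.390686985920034 [-0.22521085 -0.06783907 -2.57992329] [ 1.07 -0.05 -0.42 -0.   -1.21 -0.54]
0 t mm [  0.4 -36.6   9.1] r deg [-0.01 -0.02  0.06]
4 t mm [  0.2 -36.7   9. ] r deg [-0.01 -0.02  0.06]
0 t mm [ -6.1 -10.   29.1] r deg [0.   3.23 0.  ]
1 t mm [ -7.7 -10.   28.7] r deg [0.   3.23 0.  ]
2 t mm [ -9.3 -10.   28.2] r deg [0.   3.23 0.  ]
3 t mm [-10.9 -10.   27.7] r deg [0.   3.23 0.  ]
4 t mm [-12.4 -10.   27. ] r deg [0.   3.23 0.  ]
```

Gripped at 35.4 mm. Lifting, then carrying over to a viewpoint above the slideway.

>>> {"api": "send_rows", "payload": {"series": [{"claw": 0.02,"tx": 0,"ty": -0.037,"tz": 0.002,"rx": 0,"ry": 0,"rz": 0},{"claw": 0.02,"tx": 0,"ty": -0.037,"tz": 0.009,"rx": 0,"ry": 0,"rz": 0},{"claw": 0.02,"tx": 0,"ty": -0.04,"tz": 0.009,"rx": 0,"ry": 0,"rz": 0},{"claw": 0.02,"tx": 0,"ty": -0.04,"tz": 0.012,"rx": 0,"ry": 0,"rz": 0},{"claw": 0.02,"tx": 0,"ty": -0.04,"tz": 0.012,"rx": 0,"ry": 0,"rz": 0}]}}

```text
time: 4.62
tcp_pos: [0.4294, 0.2998, 0.2024]
ee_rot: [-0.181, 0.19, -0.68, 0.685]
ft_force: [0.1, 0.7, -2.8]
width: 0.412
```

>>> {"api": "send_rows", "payload": {"series": [{"claw": 0.02,"tx": -0.012,"ty": -0.01,"tz": 0.03,"rx": 0,"ry": 4.8,"rz": 0},{"claw": 0.02,"tx": -0.015,"ty": -0.01,"tz": 0.029,"rx": 0,"ry": 4.8,"rz": 0},{"claw": 0.02,"tx": -0.018,"ty": -0.01,"tz": 0.027,"rx": 0,"ry": 4.8,"rz": 0},{"claw": 0.02,"tx": -0.02,"ty": -0.01,"tz": 0.026,"rx": 0,"ry": 4.8,"rz": 0},{"claw": 0.02,"tx": -0.021,"ty": -0.01,"tz": 0.024,"rx": 0,"ry": 4.8,"rz": 0}]}}

```text
time: 5.25
tcp_pos: [0.5624, 0.2009, 0.2585]
ee_rot: [-0.034, 0.038, -0.705, 0.707]
ft_force: [0.1, -0.3, -2.4]
width: 0.415
```

Run:
```python
from h import *
s=ctrl.sense();print(s["time"],s["tcp_pos"],s["width"]*85.4,s["ft_force"],s["joint_positions"].round(2))
im=ctrl.get_image("wrist")[:,:,::-1];cv2.imwrite("pics/w3.png",im)
```

```text
5.25 [0.56236488 0.20091985 0.25850862] 35.4418724628481 [ 0.11940986 -0.28985469 -2.37219765] [ 0.68  0.04  0.14 -0.   -1.67 -0.58]
```

View pics/w3.png

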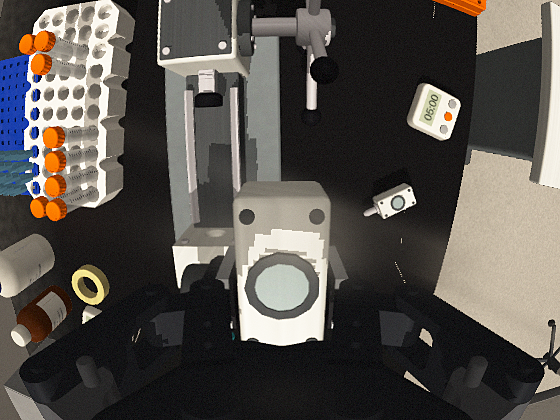

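The cell is held straight. Two bright guide strips run from about (190,88) to (197,222) and from (236,88) to (239,180), the ram pad is at (208,99) and the head's front edge is near v=58. I'll get the strip edges from column profiles.

Run:
```python
from h import *
s=ctrl.sense();im=cv2.imread("pics/w3.png");g=cv2.cvtColor(im,6)
for v in(95,115,135,155,175): print(v,"L",g[v,180:204].tolist(),"R",g[v,224:248].tolist())
cv2.imwrite("pics/w3c.png",cv2.resize(im[30:240,150:300],None,fx=2.8,fy=2.8,interpolation=2))
# predictions for stand guess
o=np.array([.634,.166,0]);Rz=R.from_euler("z",.11)
for p in[(-.028,-.063,.0765),(.028,-.063,.0765),(-.025,-.063,.0765),(.025,-.063,.0765),(-.025,.03,.0765),(.025,.03,.0765),(.028,.077,.0765),(-.035,-.08,.138),(.035,-.08,.138),(-.07,-.15,.01),(-.035,.085,.124),(.035,.085,.124),(-.1,-.115,.107)]:
    print(p,wrist_proj(s,o+Rz.apply(p)).round(1))
```

```text
95 L [143, 137, 134, 143, 194, 235, 179, 164, 173, 172, 173, 172, 160, 79, 94, 93, 32, 0, 15, 7, 14, 20, 18, 18] R [43, 91, 82, 86, 77, 98, 160, 185, 184, 177, 177, 215, 235, 114, 48, 17, 22, 20, 26, 34, 80, 84, 110, 143]
115 L [141, 144, 140, 139, 144, 232, 222, 169, 168, 178, 171, 178, 183, 114, 56, 87, 88, 88, 87, 86, 83, 88, 88, 85] R [89, 84, 88, 78, 85, 84, 118, 193, 179, 183, 178, 196, 234, 184, 61, 32, 15, 28, 25, 19, 67, 80, 151, 147]
135 L [133, 140, 145, 137, 128, 165, 239, 206, 170, 168, 171, 170, 176, 180, 104, 61, 91, 89, 85, 90, 84, 87, 87, 88] R [87, 89, 86, 83, 79, 80, 71, 175, 189, 180, 177, 169, 234, 248, 100, 50, 18, 26, 24, 27, 35, 77, 86, 73]
155 L [138, 135, 135, 138, 132, 131, 161, 231, 203, 167, 161, 166, 171, 173, 179, 50, 83, 91, 89, 89, 90, 87, 85, 89] R [60, 61, 57, 61, 58, 49, 50, 79, 201, 180, 182, 174, 190, 234, 205, 72, 40, 25, 33, 29, 26, 61, 89, 86]
175 L [139, 140, 137, 137, 137, 137, 137, 125, 236, 219, 174, 170, 168, 171, 177, 184, 108, 74, 88, 90, 87, 96, 86, 87] R [66, 64, 67, 62, 63, 68, 66, 56, 113, 166, 173, 175, 164, 200, 226, 160, 76, 54, 50, 55, 56, 52, 94, 96]
(-0.028, -0.063, 0.0765) [241.7  87.1]
(0.028, -0.063, 0.0765) [187.3  90.6]
(-0.025, -0.063, 0.0765) [238.7  87.3]
(0.025, -0.063, 0.0765) [190.1  90.3]
(-0.025, 0.03, 0.0765) [241.1 178.8]
(0.025, 0.03, 0.0765) [193.8 180. ]
(0.028, 0.077, 0.0765) [194.5 223.3]
(-0.035, -0.08, 0.138) [241.3  58.1]
(0.035, -0.08, 0.138) [159.5  65.2]
(-0.07, -0.15, 0.01) [282.3  23.9]
(-0.035, 0.085, 0.124) [248.7 246.2]
(0.035, 0.085, 0.124) [176.2 246.1]
(-0.1, -0.115, 0.107) [316.7  27.9]
```

View pics/w3c.png

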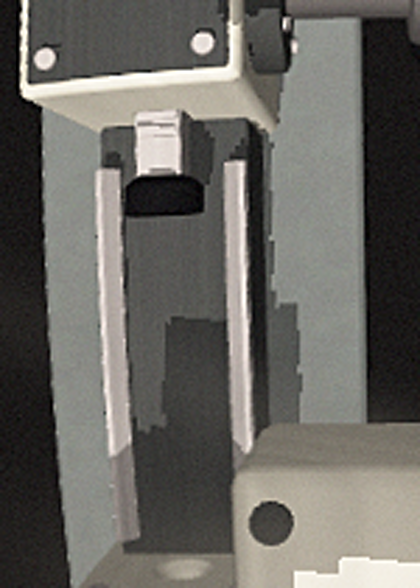

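Run:
```python
from h import *
s=ctrl.sense()
L=[(183.8,95),(184.6,115),(185.3,135),(186.3,155),(187.6,175)];Q=[(237.2,95),(238,115),(238.4,135),(239.2,155),(240,175)]
c=[]
for a,b in zip(L,Q):
    A,B=wrist_onz(s,*a,.0765),wrist_onz(s,*b,.0765);c.append(((A+B)/2)[:2]);print(A[:2].round(4),B[:2].round(4),np.linalg.norm(A-B).round(4))
c=np.array(c);p=np.polyfit(c[:,1],c[:,0],1);yaw=-np.arctan(p[0]);print("yaw",yaw,c.round(4).tolist())
e=(wrist_onz(s,184.6,90,.0765)+wrist_onz(s,238,87,.0765))/2;print("head end",e)
f=np.array([-np.sin(yaw),np.cos(yaw)])
y=e[1]+.063*f[1];o=np.array([np.polyval(p,y),y]);print("stand origin",o)
pad=wrist_onz(s,208.5,105,.085);print("pad face along",(pad[:2]-o)@f)
hub=o+R.from_euler("z",yaw).apply([-.1,-.115,.107])[:2];print("hub",hub)
t=o+.008*f;print("target",t)
rows([*t,.15],down(yaw-np.pi),5)
```

```text
[0.6721 0.1112] [0.6168 0.1086] 0.0553
[0.6695 0.1318] [0.6142 0.1287] 0.0554
[0.6673 0.1524] [0.6121 0.1488] 0.0553
[0.665 0.173] [0.6096 0.1689] 0.0555
[0.6626 0.1938] [0.6073 0.1893] 0.0555
yaw 0.1152380450813916 [[0.6445, 0.1099], [0.6419, 0.1303], [0.6397, 0.1506], [0.6373, 0.1709], [0.6349, 0.1915]]
head end [0.64425935 0.10318369 0.0765    ]
stand origin [0.63789724 0.16576584]
pad face along -0.04525979895566336
hub [0.55178356 0.04003027]
target [0.63697737 0.17371278]
0 t mm [-14.   21.9   6.2] r deg [-0.05 -0.22  0.04]
4 t mm [-13.8  21.9   6.5] r deg [-0.05 -0.22  0.04]
```

Stand origin is (0.638, 0.166), yaw 0.115, and the strip width measures 55.5 mm against 56, which agrees. Moving over the slideway.

>>> {"api": "send_rows", "payload": {"series": [{"claw": 0.02,"tx": -0.017,"ty": 0.015,"tz": 0.007,"rx": 0,"ry": -0.2,"rz": 0},{"claw": 0.02,"tx": -0.017,"ty": 0.015,"tz": 0.007,"rx": 0,"ry": -0.2,"rz": 0},{"claw": 0.02,"tx": -0.017,"ty": 0.015,"tz": 0.007,"rx": 0,"ry": -0.2,"rz": 0},{"claw": 0.02,"tx": -0.014,"ty": 0.015,"tz": 0.006,"rx": 0,"ry": -0.2,"rz": 0},{"claw": 0.02,"tx": 0,"ty": 0.0,"tz": 0,"rx": 0,"ry": 0,"rz": 0}]}}

```text
time: 5.92
tcp_pos: [0.6348, 0.1766, 0.1952]
ee_rot: [-0.037, 0.041, -0.704, 0.708]
ft_force: [-0.8, -0.1, -2.4]
width: 0.415
```

Run:
```python
from h import *
s=ctrl.sense();print(s["tcp_pos"],s["ft_force"])
rows([.637,.1737,.10],down(.115-np.pi),4)
```

```text
[0.63475769 0.17664884 0.1952058 ] [-0.80945601 -0.12036917 -2.43659615]
0 t mm [-0.6 23.8  0.7] r deg [-0.06 -0.06  0.09]
3 t mm [-0.5 23.8  0.8] r deg [-0.06 -0.06  0.09]
```

>>> {"api": "send_rows", "payload": {"series": [{"claw": 0.02,"tx": -0.0007,"ty": 0.026,"tz": 0.001,"rx": 0,"ry": 0,"rz": 0.1},{"claw": 0.02,"tx": -0.0006,"ty": 0.026,"tz": 0.001,"rx": 0,"ry": 0,"rz": 0.1},{"claw": 0.02,"tx": -0.0006,"ty": 0.026,"tz": 0.001,"rx": 0,"ry": 0,"rz": 0.1},{"claw": 0.02,"tx": -0.0005,"ty": 0.017,"tz": 0.0005,"rx": 0,"ry": 0,"rz": 0.1},{"claw": 0.02,"tx": 0,"ty": 0,"tz": 0,"rx": 0,"ry": 0,"rz": 0}]}}

```text
time: 6.55
tcp_pos: [0.6377, 0.1744, 0.1007]
ee_rot: [-0.042, 0.038, -0.705, 0.707]
ft_force: [0.3, -0.2, -2.7]
width: 0.415
```

Run:
```python
from h import *
s=ctrl.sense();print(s["tcp_pos"],s["ft_force"])
rows([.637,.1737,.075],down(.115-np.pi),4)
cv2.imwrite("pics/s4.png",cv2.resize(ctrl.get_image("scene")[150:270,180:340,::-1],None,fx=4,fy=4,interpolation=2))
```

```text
[0.63770841 0.17441119 0.10069506] [ 0.26104139 -0.16169154 -2.70698292]
0 t mm [0.2 6.4 0.1] r deg [-0.05 -0.03 -0.07]
3 t mm [0.2 6.4 0.2] r deg [-0.05 -0.03 -0.07]
```

View pics/s4.png

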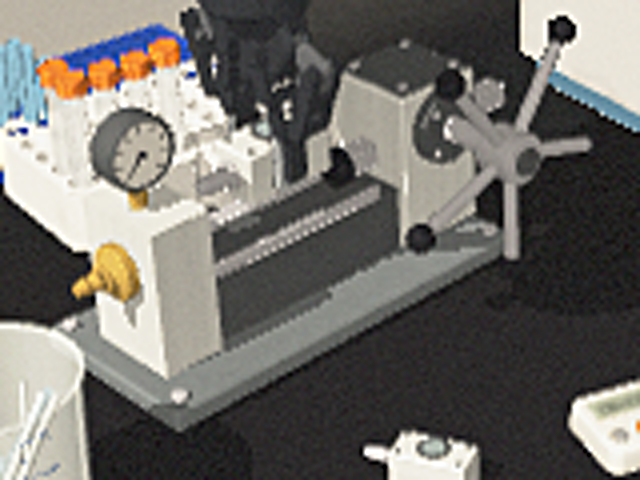

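The cell hangs over the slideway between the fingers at crop (265,160). The wheel's balls are at (450,80), (562,28) and (420,237). Lowering now.

>>> {"api": "send_rows", "payload": {"series": [{"claw": 0.02,"tx": 0.0005,"ty": 0.008,"tz": 0,"rx": 0,"ry": 0,"rz": 0},{"claw": 0.02,"tx": 0.0,"ty": 0.008,"tz": 0,"rx": 0,"ry": 0,"rz": 0},{"claw": 0.02,"tx": 0,"ty": 0.005,"tz": 0,"rx": 0,"ry": 0,"rz": 0},{"claw": 0.02,"tx": 0,"ty": 0.002,"tz": 0,"rx": 0,"ry": 0,"rz": 0},{"claw": 0.02,"tx": 0,"ty": 0,"tz": 0,"rx": 0,"ry": 0,"rz": 0}]}}

```text
time: 7.22
tcp_pos: [0.6393, 0.1751, 0.0808]
ee_rot: [-0.044, 0.036, -0.706, 0.706]
ft_force: [-0.5, -1.1, -2.2]
width: 0.418
```

>>> {"api": "send_rows", "payload": {"series": [{"claw": 0.02,"tx": 0.002,"ty": 0.003,"tz": 0,"rx": 0,"ry": 0,"rz": -0.2},{"claw": 0.02,"tx": 0.0,"ty": 0.003,"tz": 0,"rx": 0,"ry": 0,"rz": 0},{"claw": 0.02,"tx": 0,"ty": 0.001,"tz": 0,"rx": 0,"ry": 0,"rz": 0},{"claw": 0.02,"tx": 0,"ty": 0.0,"tz": 0,"rx": 0,"ry": 0,"rz": 0},{"claw": 0.02,"tx": 0,"ty": 0,"tz": 0,"rx": 0,"ry": 0,"rz": 0}]}}

```text
time: 7.85
tcp_pos: [0.6375, 0.175, 0.0761]
ee_rot: [-0.044, 0.037, -0.706, 0.706]
ft_force: [-1.8, -0.5, 0.1]
width: 0.416
```

Contact: the weight has come off the wrist. Opening and lifting away, straight up.

>>> {"api": "send_rows", "payload": {"series": [{"claw": 0.06,"tx": 0,"ty": 0,"tz": 0,"rx": 0,"ry": 0,"rz": 0},{"claw": 0.06,"tx": 0,"ty": 0,"tz": 0,"rx": 0,"ry": 0,"rz": 0},{"claw": 0.06,"tx": 0,"ty": 0,"tz": 0,"rx": 0,"ry": 0,"rz": 0},{"claw": 0.06,"tx": 0,"ty": -0.02,"tz": 0,"rx": 0,"ry": 0,"rz": 0},{"claw": 0.06,"tx": 0,"ty": -0.03,"tz": 0,"rx": 0,"ry": 0,"rz": 0}]}}

```text
time: 8.48
tcp_pos: [0.6371, 0.1746, 0.1265]
ee_rot: [-0.043, 0.037, -0.705, 0.707]
ft_force: [0.3, 0.7, 0.7]
width: 0.705
```

>>> {"api": "send_rows", "payload": {"series": [{"claw": 0.02,"tx": 0,"ty": -0.04,"tz": 0,"rx": 0,"ry": 0,"rz": 0},{"claw": 0.0,"tx": 0,"ty": -0.04,"tz": 0,"rx": 0,"ry": 0,"rz": 0},{"claw": 0.0,"tx": 0,"ty": -0.04,"tz": 0,"rx": 0,"ry": 0,"rz": 0},{"claw": 0.0,"tx": 0.03,"ty": 0,"tz": 0,"rx": 0,"ry": 0,"rz": 0},{"claw": 0.0,"tx": 0.02,"ty": 0,"tz": 0,"rx": 0,"ry": 0,"rz": 0}]}}

```text
time: 9.1
tcp_pos: [0.5874, 0.1685, 0.262]
ee_rot: [0.047, -0.032, 0.706, -0.706]
ft_force: [0.3, 0.0, -0.0]
width: 0.001
```

Run:
```python
from h import *
s=ctrl.sense();print(s["time"],s["tcp_pos"],s["ft_force"],s["joint_positions"].round(2))
im=ctrl.get_image("wrist")[:,:,::-1];cv2.imwrite("pics/w5.png",im)
o=np.array([.638,.166,0]);Rz=R.from_euler("z",.115)
for p in[(-.018,-.029,.103),(.018,-.029,.103),(-.018,.041,.103),(.018,.041,.103),(-.1,-.115,.107)]:print(wrist_proj(s,o+Rz.apply(p)).round(1))
```

```text
9.1 [0.58740381 0.168478   0.26196285] [ 0.30481485  0.02362729 -0.01498253] [ 0.61  0.06  0.15  0.01 -1.65 -0.5 ]
[250.8 152.8]
[213.2 153.4]
[252.5 224.5]
[216.6 224.2]
[339.9  61.2]
```

View pics/w5.png

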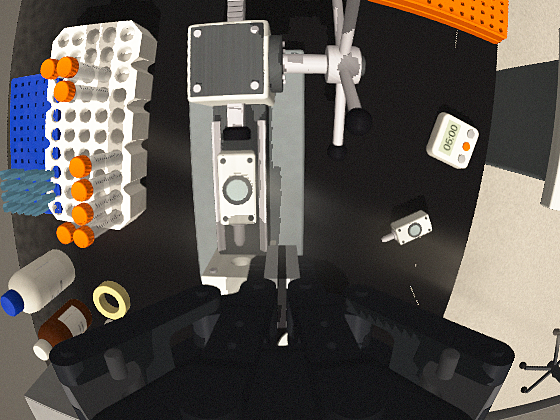

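The cell lies flat between the strips at (237,187), nozzle towards the port, with the ram pad behind it at v≈133. Next I'll get the wheel angle from the scene balls by casting rays onto the wheel plane.

```bash
cat >> h.py <<'E'
O=np.array([.638,.166,0]);Rz=R.from_euler("z",.115)
def W(p): return O+Rz.apply(p)       # stand->world (m)
HUB=np.array([-.1,-.115,.107])
def peg(ang,r,xoff,tilt=0,yaw=0):
    """TCP xoff beyond wheel plane along stand x, at polar lean ang toward -y from up, radius r"""
    return W(HUB+[xoff,-r*np.sin(ang),r*np.cos(ang)])
def fwd(pitch):
    # tool y points to stand +x, pitched down by pitch; tool x = stand +-y sideways
    f=Rz.apply([np.cos(pitch),0,-np.sin(pitch)]);x=Rz.apply([0,-1.,0])*FX;return R.from_matrix(np.c_[x,f,np.cross(x,f)])
FX=1
E
python3 - <<'E'
from h import *
n=Rz.apply([1,0,0]);h=W(HUB)
for x,y in[(450,80),(562,28),(512,258),(420,237),(590,145),(520,160)]:
    o,d=ray("scene",180+x/4,150+y/4);p=o+d*((h-o)@n)/(d@n);q=Rz.inv().apply(p-O)-HUB
    a=np.degrees(np.arctan2(-q[1],q[2]));print((x,y),q.round(4),"lean",a.round(1),"mod72",(a%72).round(1),np.hypot(q[1],q[2]).round(3))
s=ctrl.sense();print(rot(s["ee_rot"]).as_matrix().round(2))
E
```

```text
(450, 80) [-0.      0.0514  0.0695] lean -36.5 mod72 35.5 0.086
(562, 28) [-0.     -0.0528  0.0698] lean 37.1 mod72 37.1 0.088
(512, 258) [ 0.     -0.0046 -0.0874] lean 177.0 mod72 33.0 0.088
(420, 237) [ 0.      0.0814 -0.0326] lean -111.8 mod72 32.2 0.088
(590, 145) [ 0.     -0.0836 -0.0302] lean 109.9 mod72 37.9 0.089
(520, 160) [-0.     -0.0126 -0.0136] lean 137.2 mod72 65.2 0.018
[[-0.99  0.02  0.11]
 [-0.11  0.   -0.99]
 [-0.02 -1.   -0.  ]]
```

Wheel angle is about 36° (0.62 rad), with upper spokes leaning −36° and +36°. Plan:
- Keep the tool vertical and push with the closed fingertips on the +y side of a spoke, moving along stand −y.
- Stroke 1 sweeps −36° to +58° (q ≈ 2.3), below the earliest possible seating at 2.67.
- Stroke 2 uses the next spoke and is felt by force.

```bash
cat >> h.py <<'E'
def at(y,zt): return W(HUB+[0,y,zt])  # TCP rel hub, stand axes
def st():
    s=ctrl.sense();p=Rz.inv().apply(s["tcp_pos"]-O)-HUB;f=Rz.inv().apply(s["ft_force"])
    print("t",round(s["time"],2),"rel hub mm",(p*1000).round(1),"F stand",f.round(1));return s
E
python3 - <<'E'
from h import *
s=st();d=down(.115-np.pi);rows(at(.085,.155),d,4);rows(at(.085,.06),d,4,start=(at(.085,.155),d))
E
```

```text
t 9.15 rel hub mm [ 49.  123.2 156.6] F stand [2.7 0.2 2.8]
0 t mm [12.2  0.1  9.6] r deg [ 0.   -0.03 -0.34]
1 t mm [12.2  0.2  9.6] r deg [ 0.   -0.03 -0.34]
2 t mm [12.2  0.2  9.6] r deg [ 0.   -0.03 -0.34]
3 t mm [12.3  0.3  9.6] r deg [ 0.   -0.03 -0.34]
0 t mm [ 0.  23.8  0. ] r deg [0. 0. 0.]
3 t mm [ 0.  23.8  0. ] r deg [0. 0. 0.]
```

>>> {"api": "send_rows", "payload": {"series": [{"claw": 0,"tx": 0.0122,"ty": 0,"tz": 0.0095,"rx": 0,"ry": 0,"rz": -0.3},{"claw": 0,"tx": 0.0122,"ty": 0,"tz": 0.0095,"rx": 0,"ry": 0,"rz": -0.3},{"claw": 0,"tx": 0.0122,"ty": 0,"tz": 0.0095,"rx": 0,"ry": 0,"rz": -0.3},{"claw": 0,"tx": 0.0122,"ty": 0,"tz": 0.0095,"rx": 0,"ry": 0,"rz": -0.3},{"claw": 0,"tx": 0,"ty": 0,"tz": 0,"rx": 0,"ry": 0,"rz": 0}]}}

```text
time: 9.78
tcp_pos: [0.5402, 0.1225, 0.2678]
ee_rot: [0.043, -0.037, 0.707, -0.705]
ft_force: [0.0, -0.2, 0.3]
width: 0.004
```

>>> {"api": "send_rows", "payload": {"series": [{"claw": 0,"tx": 0,"ty": 0.024,"tz": 0,"rx": 0,"ry": 0,"rz": 0},{"claw": 0,"tx": 0,"ty": 0.024,"tz": 0,"rx": 0,"ry": 0,"rz": 0},{"claw": 0,"tx": 0,"ty": 0.024,"tz": 0,"rx": 0,"ry": 0,"rz": 0},{"claw": 0,"tx": 0,"ty": 0.024,"tz": 0,"rx": 0,"ry": 0,"rz": 0},{"claw": 0,"tx": 0,"ty": 0,"tz": 0,"rx": 0,"ry": 0,"rz": 0}]}}

```text
time: 10.4
tcp_pos: [0.5413, 0.1228, 0.1685]
ee_rot: [0.042, -0.037, 0.707, -0.705]
ft_force: [-0.6, -0.3, 0.8]
width: -0.003
```

Run:
```python
from h import *
s=st();rows(at(.085,.058),down(.115-np.pi),1)
cv2.imwrite("pics/s6.png",cv2.resize(ctrl.get_image("scene")[110:260,200:400,::-1],None,fx=4,fy=4,interpolation=2))
```

```text
t 10.4 rel hub mm [-1.  83.1 61.5] F stand [-0.6 -0.3  0.8]
0 t mm [-1.   3.6 -1.9] r deg [ 0.11 -0.15 -0.43]
```

View pics/s6.png

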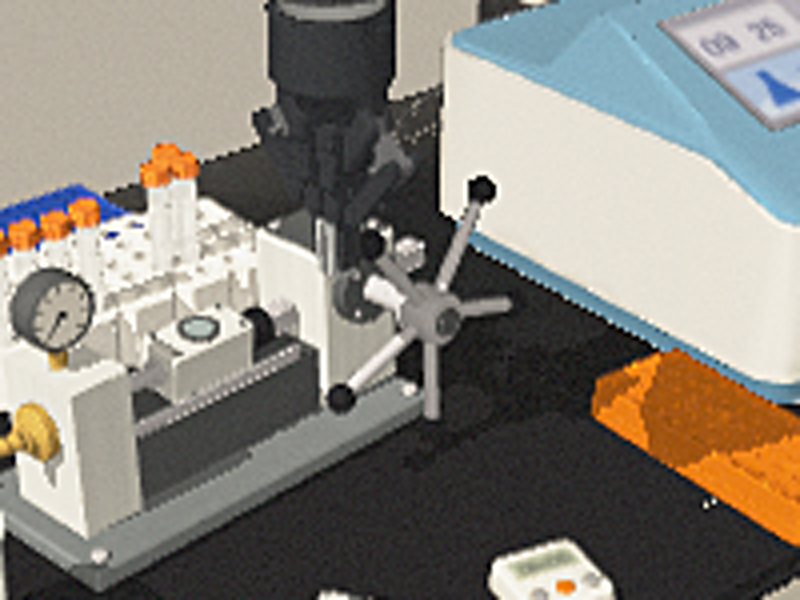

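The cell sits flat in the slideway with the pad right behind it. The closed fingers stand beside the ball at (370,245). Starting stroke 1.

>>> {"api": "send_rows", "payload": {"series": [{"claw": 0,"tx": 0,"ty": 0,"tz": 0.012,"rx": 0,"ry": 0,"rz": 0},{"claw": 0,"tx": 0,"ty": 0,"tz": 0.012,"rx": 0,"ry": 0,"rz": 0},{"claw": 0,"tx": 0,"ty": 0,"tz": 0.012,"rx": 0,"ry": 0,"rz": 0},{"claw": 0,"tx": 0,"ty": 0,"tz": 0.012,"rx": 0,"ry": 0,"rz": 0},{"claw": 0,"tx": 0,"ty": 0,"tz": 0.012,"rx": 0,"ry": 0,"rz": 0}]}}

```text
time: 11.08
tcp_pos: [0.5535, 0.0701, 0.1817]
ee_rot: [0.053, -0.032, 0.713, -0.698]
ft_force: [-1.8, 5.5, 1.7]
width: 0.005
```

Run:
```python
from h import *
s=st();rows(at(.0,.05),down(.115-np.pi),2)
```

```text
t 11.07 rel hub mm [ 5.  29.4 74.7] F stand [-1.2  5.7  1.7]
0 t mm [ 3.  12.  14.9] r deg [ 0.58  0.15 -0.89]
1 t mm [ 2.7 12.2 14.8] r deg [ 0.58  0.15 -0.89]
```

>>> {"api": "send_rows", "payload": {"series": [{"claw": 0,"tx": 0.003,"ty": 0.01,"tz": 0.008,"rx": 0.8,"ry": 0.1,"rz": -1},{"claw": 0,"tx": 0.003,"ty": 0.01,"tz": 0.01,"rx": 0.6,"ry": 0.1,"rz": -0.7},{"claw": 0,"tx": 0,"ty": 0.006,"tz": 0.012,"rx": 0,"ry": 0,"rz": 0},{"claw": 0,"tx": 0,"ty": 0.005,"tz": 0.012,"rx": 0,"ry": 0,"rz": 0},{"claw": 0,"tx": 0,"ty": 0.005,"tz": 0.01,"rx": 0,"ry": 0,"rz": 0}]}}

```text
time: 11.7
tcp_pos: [0.5574, 0.0221, 0.153]
ee_rot: [0.048, -0.038, 0.708, -0.703]
ft_force: [-2.5, 8.4, 2.6]
width: 0.001
```

Run:
```python
from h import *
s=st();rows(at(-.038,.036),down(.115-np.pi),3)
```

```text
t 11.7 rel hub mm [  3.4 -18.7  46. ] F stand [-1.6  8.6  2.6]
0 t mm [1.2 3.3 6.4] r deg [ 0.12  0.11 -0.27]
2 t mm [1.2 3.3 6.4] r deg [ 0.12  0.11 -0.27]
```

>>> {"api": "send_rows", "payload": {"series": [{"claw": 0,"tx": 0.002,"ty": 0.004,"tz": 0.007,"rx": 0,"ry": 0.1,"rz": -0.3},{"claw": 0,"tx": 0.001,"ty": 0.004,"tz": 0.007,"rx": 0.1,"ry": 0.1,"rz": -0.2},{"claw": 0,"tx": 0.001,"ty": 0.003,"tz": 0.007,"rx": 0,"ry": 0,"rz": 0},{"claw": 0,"tx": 0,"ty": 0.003,"tz": 0.005,"rx": 0,"ry": 0,"rz": 0},{"claw": 0,"tx": 0,"ty": 0,"tz": 0,"rx": 0,"ry": 0,"rz": 0}]}}

```text
time: 12.32
tcp_pos: [0.5608, 0.0003, 0.1449]
ee_rot: [0.049, -0.036, 0.711, -0.7]
ft_force: [-0.0, 0.0, 0.1]
width: 0.002
```

Run:
```python
from h import *
s=st()
im=ctrl.get_image("scene")[:,:,::-1];cv2.imwrite("pics/s7.png",im)
# find black balls: test darkness along circle r=88 in wheel plane
h=cv2.cvtColor(im,6)
r=[]
for a in range(-180,180,2):
    p=W(HUB+np.array([0,-.070*np.sin(np.radians(a)),.070*np.cos(np.radians(a))]));u,v=proj("scene",p).round().astype(int);r.append(int(h[v,u]))
print(list(zip(range(-180,180,2),r)))
```

```text
t 12.32 rel hub mm [  4.3 -40.7  37.9] F stand [-0.   0.   0.1]
[(-180, 73), (-178, 99), (-176, 99), (-174, 100), (-172, 94), (-170, 94), (-168, 81), (-166, 153), (-164, 122), (-162, 172), (-160, 172), (-158, 168), (-156, 143), (-154, 143), (-152, 137), (-150, 137), (-148, 141), (-146, 146), (-144, 144), (-142, 144), (-140, 143), (-138, 143), (-136, 143), (-134, 143), (-132, 143), (-130, 147), (-128, 139), (-126, 148), (-124, 92), (-122, 92), (-120, 86), (-118, 155), (-116, 168), (-114, 168), (-112, 168), (-110, 163), (-108, 168), (-106, 168), (-104, 166), (-102, 169), (-100, 169), (-98, 167), (-96, 177), (-94, 152), (-92, 152), (-90, 144), (-88, 192), (-86, 220), (-84, 189), (-82, 166), (-80, 164), (-78, 164), (-76, 171), (-74, 104), (-72, 117), (-70, 236), (-68, 127), (-66, 61), (-64, 60), (-62, 54), (-60, 66), (-58, 226), (-56, 254), (-54, 173), (-52, 255), (-50, 187), (-48, 81), (-46, 54), (-44, 65), (-42, 65), (-40, 62), (-38, 59), (-36, 57), (-34, 128), (-32, 178), (-30, 184), (-28, 67), (-26, 67), (-24, 23), (-22, 15), (-20, 15), (-18, 206), (-16, 206), (-14, 157), (-12, 162),
[... 310 characters left out ...]
 37), (52, 36), (54, 36), (56, 140), (58, 140), (60, 172), (62, 156), (64, 126), (66, 69), (68, 69), (70, 125), (72, 131), (74, 131), (76, 135), (78, 134), (80, 134), (82, 15), (84, 29), (86, 37), (88, 37), (90, 43), (92, 32), (94, 38), (96, 34), (98, 42), (100, 42), (102, 34), (104, 39), (106, 36), (108, 48), (110, 43), (112, 43), (114, 47), (116, 35), (118, 43), (120, 42), (122, 42), (124, 36), (126, 55), (128, 125), (130, 148), (132, 145), (134, 136), (136, 52), (138, 19), (140, 22), (142, 22), (144, 32), (146, 31), (148, 21), (150, 37), (152, 29), (154, 29), (156, 35), (158, 26), (160, 26), (162, 19), (164, 19), (166, 23), (168, 31), (170, 44), (172, 38), (174, 42), (176, 37), (178, 86)]
```

Spokes now at 60° and 131°, so q ≈ 132° (2.30 rad), as planned. Lifting over the next spoke at −12°.

>>> {"api": "send_rows", "payload": {"series": [{"claw": 0,"tx": 0,"ty": -0.03,"tz": -0.001,"rx": 0,"ry": 0,"rz": 0},{"claw": 0,"tx": 0.001,"ty": -0.03,"tz": 0,"rx": 0.2,"ry": 0,"rz": -0.3},{"claw": 0,"tx": 0.001,"ty": -0.03,"tz": 0,"rx": 0.2,"ry": 0,"rz": -0.3},{"claw": 0,"tx": 0.001,"ty": 0,"tz": -0.03,"rx": 0.2,"ry": 0,"rz": 0},{"claw": 0,"tx": 0.001,"ty": 0,"tz": -0.03,"rx": 0.2,"ry": 0,"rz": 0}]}}

```text
time: 13.0
tcp_pos: [0.5472, 0.0552, 0.2372]
ee_rot: [-0.042, 0.039, -0.704, 0.708]
ft_force: [-0.2, 0.6, -0.5]
width: -0.003
```

Run:
```python
from h import *
s=st();d=down(.115-np.pi);rows(at(.05,.125),d,1);rows(at(.05,.06),d,3)
```

```text
t 13.0 rel hub mm [ -2.9  15.4 130.2] F stand [-0.1  0.6 -0.5]
0 t mm [ -2.9   5.  -34.7] r deg [-0.37 -0.04 -0.23]
0 t mm [ -0.9  23.3 -11.7] r deg [-0.12 -0.01 -0.08]
2 t mm [ -0.9  23.4 -11.6] r deg [-0.12 -0.01 -0.08]
```

>>> {"api": "send_rows", "payload": {"series": [{"claw": 0,"tx": -0.003,"ty": 0,"tz": -0.035,"rx": -0.3,"ry": 0,"rz": 0},{"claw": 0,"tx": 0,"ty": 0,"tz": -0.003,"rx": 0,"ry": 0,"rz": 0},{"claw": 0,"tx": 0,"ty": 0.025,"tz": 0,"rx": 0,"ry": 0,"rz": 0},{"claw": 0,"tx": 0,"ty": 0.025,"tz": 0,"rx": 0,"ry": 0,"rz": 0},{"claw": 0,"tx": 0,"ty": 0.023,"tz": 0,"rx": 0,"ry": 0,"rz": 0}]}}

```text
time: 13.62
tcp_pos: [0.5468, 0.0919, 0.1646]
ee_rot: [-0.043, 0.038, -0.704, 0.708]
ft_force: [0.6, 0.1, -0.1]
width: 0.0
```

Run:
```python
from h import *
s=st();d=down(.115-np.pi);rows(at(.035,.055),d,1)
```

```text
t 13.62 rel hub mm [ 0.9 51.9 57.6] F stand [ 0.6  0.1 -0.1]
0 t mm [ 0.9  2.6 16.9] r deg [-0.32 -0.04 -0.37]
```

>>> {"api": "send_rows", "payload": {"series": [{"claw": 0,"tx": 0.001,"ty": 0.002,"tz": 0.011,"rx": -0.3,"ry": 0,"rz": -0.3},{"claw": 0,"tx": 0,"ty": 0.003,"tz": 0.01,"rx": 0,"ry": 0,"rz": 0},{"claw": 0,"tx": 0,"ty": 0.003,"tz": 0.01,"rx": 0,"ry": 0,"rz": 0},{"claw": 0,"tx": 0,"ty": 0.003,"tz": 0.008,"rx": 0,"ry": 0,"rz": 0},{"claw": 0,"tx": 0,"ty": 0,"tz": 0,"rx": 0,"ry": 0,"rz": 0}]}}

```text
time: 14.25
tcp_pos: [0.5519, 0.0509, 0.1587]
ee_rot: [0.043, -0.038, 0.708, -0.704]
ft_force: [-0.9, 1.3, -0.8]
width: 0.001
```

```bash
cat >> h.py <<'E'
def spoke():
    g=cv2.cvtColor(ctrl.get_image("scene"),7);out=[]
    for a in np.arange(75,150,1.):
        v=[]
        for r in(.05,.06,.07):
            p=W(HUB+np.array([0,-r*np.sin(np.radians(a)),r*np.cos(np.radians(a))]));v.append(cv2.getRectSubPix(g,(1,1),tuple(map(float,proj("scene",p))))[0,0])
        out.append(np.mean(v))
    out=np.array(out);m=out>95;A=np.arange(75,150,1.)
    print("spoke lean(next one) deg",A[m].mean().round(1) if m.any() else None,m.sum(),"-> driven",(A[m].mean()-72).round(1))
E
python3 - <<'E'
from h import *
s=st();spoke();rows(at(.0,.05),down(.115-np.pi),3)
E
```

```text
t 14.25 rel hub mm [ 1.2 10.5 51.7] F stand [-0.7  1.4 -0.8]
spoke lean(next one) deg 90.9 15 -> driven 18.9
0 t mm [0.5 0.6 3.5] r deg [ 0.09 -0.   -0.13]
2 t mm [0.4 0.6 3.5] r deg [ 0.09 -0.   -0.13]
```

>>> {"api": "send_rows", "payload": {"series": [{"claw": 0,"tx": 0,"ty": 0,"tz": 0.001,"rx": 0,"ry": 0,"rz": 0},{"claw": 0,"tx": 0,"ty": 0,"tz": 0.0015,"rx": 0,"ry": 0,"rz": 0},{"claw": 0,"tx": 0,"ty": 0,"tz": 0.0015,"rx": 0,"ry": 0,"rz": 0},{"claw": 0,"tx": 0,"ty": 0,"tz": 0.0015,"rx": 0,"ry": 0,"rz": 0},{"claw": 0,"tx": 0,"ty": 0,"tz": 0.0015,"rx": 0,"ry": 0,"rz": 0}]}}

```text
time: 14.92
tcp_pos: [0.5524, 0.0479, 0.1589]
ee_rot: [0.044, -0.04, 0.71, -0.702]
ft_force: [-2.6, 6.4, 0.4]
width: 0.001
```

```bash
cat >> h.py <<'E'
def prof(a0,a1,r=.065):
    g=cv2.cvtColor(ctrl.get_image("scene"),7);o=[]
    for a in np.arange(a0,a1,2.):
        p=W(HUB+np.array([0,-r*np.sin(np.radians(a)),r*np.cos(np.radians(a))]));o.append((int(a),int(cv2.getRectSubPix(g,(1,1),tuple(map(float,proj("scene",p))))[0,0])))
    print(o)
E
python3 - <<'E'
from h import *
s=st();prof(66,130);prof(140,180)
E
```

```text
t 14.93 rel hub mm [ 1.4  7.5 51.9] F stand [-1.9  6.7  0.4]
[(66, 130), (68, 132), (70, 134), (72, 135), (74, 128), (76, 130), (78, 107), (80, 112), (82, 159), (84, 159), (86, 156), (88, 142), (90, 101), (92, 55), (94, 34), (96, 38), (98, 35), (100, 41), (102, 41), (104, 39), (106, 41), (108, 40), (110, 42), (112, 43), (114, 41), (116, 43), (118, 45), (120, 43), (122, 40), (124, 35), (126, 30), (128, 28)]
[(140, 28), (142, 28), (144, 27), (146, 24), (148, 43), (150, 97), (152, 140), (154, 149), (156, 151), (158, 137), (160, 63), (162, 16), (164, 18), (166, 26), (168, 29), (170, 28), (172, 26), (174, 32), (176, 40), (178, 54)]
```

>>> {"api": "send_rows", "payload": {"series": [{"claw": 0,"tx": 0.0005,"ty": 0,"tz": 0.002,"rx": 0,"ry": 0,"rz": 0},{"claw": 0,"tx": 0,"ty": 0,"tz": 0.002,"rx": 0,"ry": 0,"rz": 0},{"claw": 0,"tx": 0,"ty": 0,"tz": 0.002,"rx": 0,"ry": 0,"rz": 0},{"claw": 0,"tx": 0,"ty": 0,"tz": 0.002,"rx": 0,"ry": 0,"rz": 0},{"claw": 0,"tx": 0,"ty": 0,"tz": 0.002,"rx": 0,"ry": 0,"rz": 0}]}}

```text
time: 15.65
tcp_pos: [0.5526, 0.0455, 0.1587]
ee_rot: [0.046, -0.042, 0.714, -0.697]
ft_force: [-2.0, 7.9, 0.8]
width: 0.001
```

```bash
python3 -c "
from h import *
s=st();prof(144,180)"
```

```text
t 15.65 rel hub mm [ 1.4  5.1 51.7] F stand [-1.1  8.   0.8]
[(144, 28), (146, 26), (148, 25), (150, 22), (152, 84), (154, 154), (156, 151), (158, 150), (160, 139), (162, 90), (164, 38), (166, 25), (168, 27), (170, 29), (172, 33), (174, 33), (176, 30), (178, 50)]
```

>>> {"api": "send_rows", "payload": {"series": [{"claw": 0,"tx": 0.0005,"ty": 0.0005,"tz": 0.003,"rx": 0.6,"ry": 0,"rz": 0},{"claw": 0,"tx": 0,"ty": 0.0005,"tz": 0.003,"rx": 0.4,"ry": 0,"rz": 0},{"claw": 0,"tx": 0,"ty": 0.0005,"tz": 0.003,"rx": 0.4,"ry": 0,"rz": 0},{"claw": 0,"tx": 0,"ty": 0.0005,"tz": 0.003,"rx": 0.3,"ry": 0,"rz": 0},{"claw": 0,"tx": 0,"ty": 0.0005,"tz": 0.003,"rx": 0.3,"ry": 0,"rz": 0}]}}

```text
time: 16.32
tcp_pos: [0.5535, 0.0381, 0.1569]
ee_rot: [0.049, -0.043, 0.706, -0.705]
ft_force: [-3.5, 8.3, 1.5]
width: -0.003
```

```bash
python3 -c "
from h import *
s=st();prof(146,184);rows(at(-.02,.045),down(.115-np.pi),4)"
```

```text
t 16.32 rel hub mm [ 1.4 -2.3 49.9] F stand [-2.5  8.6  1.5]
[(146, 32), (148, 27), (150, 24), (152, 28), (154, 26), (156, 26), (158, 51), (160, 116), (162, 156), (164, 158), (166, 155), (168, 139), (170, 80), (172, 22), (174, 22), (176, 32), (178, 56), (180, 94), (182, 140)]
0 t mm [0.4 1.2 4.4] r deg [ 0.02  0.22 -0.14]
3 t mm [0.4 1.2 4.4] r deg [ 0.02  0.22 -0.14]
```

>>> {"api": "send_rows", "payload": {"series": [{"claw": 0,"tx": 0.0005,"ty": 0.001,"tz": 0.003,"rx": 0.1,"ry": 0.2,"rz": 0},{"claw": 0,"tx": 0,"ty": 0.001,"tz": 0.003,"rx": 0.1,"ry": 0.2,"rz": 0},{"claw": 0,"tx": 0,"ty": 0.001,"tz": 0.003,"rx": 0.1,"ry": 0,"rz": 0},{"claw": 0,"tx": 0,"ty": 0.001,"tz": 0.003,"rx": 0.1,"ry": 0,"rz": 0},{"claw": 0,"tx": 0,"ty": 0.001,"tz": 0.003,"rx": 0.1,"ry": 0,"rz": 0}]}}

```text
time: 17.0
tcp_pos: [0.5544, 0.0347, 0.1558]
ee_rot: [0.052, -0.042, 0.71, -0.701]
ft_force: [-7.0, 12.1, 6.6]
width: -0.004
```

```bash
python3 -c "
from h import *
s=st();prof(156,190)"
```

```text
t 17.0 rel hub mm [ 1.9 -5.8 48.8] F stand [-5.5 12.9  6.6]
[(156, 27), (158, 23), (160, 37), (162, 73), (164, 128), (166, 156), (168, 159), (170, 155), (172, 142), (174, 79), (176, 24), (178, 45), (180, 85), (182, 139), (184, 148), (186, 146), (188, 139)]
```

Force has jumped (about 0.74 N m about the axle) at q ≈ 2.94 rad, which puts the nozzle tip about 11 mm inside the bore: ring contact. Pressing on gently.

>>> {"api": "send_rows", "payload": {"series": [{"claw": 0,"tx": 0,"ty": 0.0005,"tz": 0.0028,"rx": 0.2,"ry": 0,"rz": 0},{"claw": 0,"tx": 0,"ty": 0.0005,"tz": 0.0028,"rx": 0.2,"ry": 0,"rz": 0},{"claw": 0,"tx": 0,"ty": 0.0005,"tz": 0.0028,"rx": 0.2,"ry": 0,"rz": 0},{"claw": 0,"tx": 0,"ty": 0.0005,"tz": 0.0028,"rx": 0.2,"ry": 0,"rz": 0},{"claw": 0,"tx": 0,"ty": 0.0005,"tz": 0.0028,"rx": 0.2,"ry": 0,"rz": 0}]}}

```text
time: 17.68
tcp_pos: [0.5542, 0.0347, 0.1559]
ee_rot: [0.056, -0.045, 0.711, -0.699]
ft_force: [-6.6, 12.9, 5.0]
width: 0.001
```

```bash
cat >> h.py <<'E'
def tq(a):
    s=ctrl.sense();p=Rz.inv().apply(s["tcp_pos"]-O)-HUB;f=-Rz.inv().apply(s["ft_force"]);t=np.tan(np.radians(a))
    y=-p[2]*t+.005/np.cos(np.radians(a));print("tau",round(y*f[2]-p[2]*f[1],3))
E
python3 -c "
from h import *
s=st();prof(156,186);tq(25);tq(28)"
```

```text
t 17.68 rel hub mm [ 1.7 -5.8 48.9] F stand [-5.1 13.6  5. ]
[(156, 27), (158, 25), (160, 41), (162, 72), (164, 125), (166, 158), (168, 160), (170, 153), (172, 143), (174, 77), (176, 19), (178, 46), (180, 87), (182, 138), (184, 146)]
tau 0.734
tau 0.746
```

>>> {"api": "send_rows", "payload": {"series": [{"claw": 0,"tx": 0,"ty": 0.0005,"tz": 0.0034,"rx": 0.4,"ry": 0,"rz": 0},{"claw": 0,"tx": 0,"ty": 0.0005,"tz": 0.0034,"rx": 0.4,"ry": 0,"rz": 0},{"claw": 0,"tx": 0,"ty": 0.0005,"tz": 0.0034,"rx": 0.4,"ry": 0,"rz": 0},{"claw": 0,"tx": 0,"ty": 0.0005,"tz": 0.0034,"rx": 0.4,"ry": 0,"rz": 0},{"claw": 0,"tx": 0,"ty": 0.0005,"tz": 0.0034,"rx": 0.4,"ry": 0,"rz": 0}]}}

```text
time: 18.35
tcp_pos: [0.5542, 0.034, 0.1556]
ee_rot: [0.061, -0.048, 0.708, -0.702]
ft_force: [-7.5, 14.5, 4.3]
width: -0.0
```

```bash
python3 -c "
from h import *
s=st();prof(158,180);tq(25);tq(28)"
```

```text
t 18.35 rel hub mm [ 1.6 -6.6 48.6] F stand [-5.8 15.3  4.3]
[(158, 23), (160, 27), (162, 53), (164, 122), (166, 159), (168, 160), (170, 157), (172, 148), (174, 83), (176, 17), (178, 46)]
tau 0.847
tau 0.86
```

The response is stiff: 0.7 mm of travel gave +0.1 N m, which matches the ring's stiffness. One more small increment to reach the middle of the window.

>>> {"api": "send_rows", "payload": {"series": [{"claw": 0,"tx": 0,"ty": 0.0005,"tz": 0.0038,"rx": 0.4,"ry": 0.2,"rz": 0},{"claw": 0,"tx": 0,"ty": 0.0005,"tz": 0.0038,"rx": 0.4,"ry": 0.2,"rz": 0},{"claw": 0,"tx": 0,"ty": 0.0005,"tz": 0.0038,"rx": 0.4,"ry": 0.2,"rz": 0},{"claw": 0,"tx": 0,"ty": 0.0005,"tz": 0.0038,"rx": 0.4,"ry": 0.2,"rz": 0},{"claw": 0,"tx": 0,"ty": 0.0005,"tz": 0.0038,"rx": 0.4,"ry": 0.2,"rz": 0}]}}

```text
time: 19.02
tcp_pos: [0.5544, 0.0331, 0.1553]
ee_rot: [0.06, -0.045, 0.706, -0.704]
ft_force: [-7.7, 15.8, 4.8]
width: -0.0
```

```bash
python3 -c "
from h import *
s=st();prof(158,180);tq(25);tq(28)"
```

```text
t 19.02 rel hub mm [ 1.7 -7.4 48.3] F stand [-5.8 16.5  4.8]
[(158, 34), (160, 23), (162, 38), (164, 112), (166, 155), (168, 158), (170, 158), (172, 155), (174, 117), (176, 56), (178, 52)]
tau 0.903
tau 0.919
```

Torque is about 0.9 N m, in the firmly seated window of 0.8 to 1.1, with about 28 N on the cell. Backing off and lifting clear.

>>> {"api": "send_rows", "payload": {"series": [{"claw": 0,"tx": 0,"ty": 0,"tz": -0.004,"rx": 0,"ry": 0,"rz": 0},{"claw": 0,"tx": 0,"ty": 0,"tz": -0.008,"rx": 0,"ry": 0,"rz": 0},{"claw": 0,"tx": 0,"ty": -0.03,"tz": 0,"rx": 0,"ry": 0,"rz": 0},{"claw": 0,"tx": 0,"ty": -0.04,"tz": 0,"rx": 0,"ry": 0,"rz": 0},{"claw": 0,"tx": 0,"ty": -0.05,"tz": 0,"rx": 0,"ry": 0,"rz": 0}]}}

```text
time: 19.7
tcp_pos: [0.5485, 0.0437, 0.2743]
ee_rot: [-0.057, 0.048, -0.704, 0.706]
ft_force: [0.1, -0.3, 0.3]
width: -0.002
```

>>> {"api": "send_rows", "payload": {"series": [{"claw": 0,"tx": 0.03,"ty": -0.03,"tz": 0,"rx": 0,"ry": 0,"rz": 0},{"claw": 0,"tx": 0.04,"ty": -0.03,"tz": 0,"rx": 0,"ry": 0,"rz": 0},{"claw": 0,"tx": 0.04,"ty": 0,"tz": 0,"rx": 0,"ry": 0,"rz": 0},{"claw": 0,"tx": 0,"ty": 0,"tz": 0,"rx": 0,"ry": 0,"rz": 0},{"claw": 0,"tx": 0,"ty": 0,"tz": 0,"rx": 0,"ry": 0,"rz": 0}]}}

```text
time: 20.32
tcp_pos: [0.437, 0.0249, 0.3399]
ee_rot: [-0.058, 0.044, -0.703, 0.707]
ft_force: [0.2, -0.2, -0.2]
width: -0.0
```

Run:
```python
from h import *
s=st();prof(156,182)
a=ctrl.get_image("scene")[110:290,120:400,::-1];b=ctrl.get_image("top")[120:310,120:420,::-1]
cv2.imwrite("pics/final.png",np.vstack([cv2.resize(a,(466,300),interpolation=2),cv2.resize(b,(466,295),interpolation=2)]))
```

```text
t 20.32 rel hub mm [-115.8   -2.1  232.9] F stand [ 0.2 -0.2 -0.2]
[(156, 30), (158, 29), (160, 25), (162, 45), (164, 112), (166, 151), (168, 152), (170, 151), (172, 146), (174, 86), (176, 19), (178, 44), (180, 88)]
```

View pics/final.png

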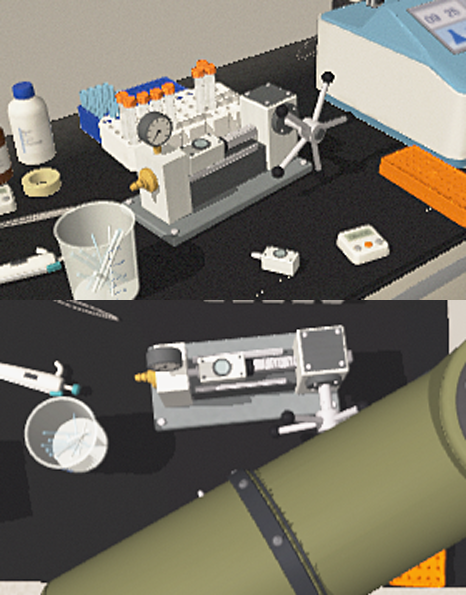

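The cell lies in the slideway with its nozzle in the port and the pad against its back. The wheel held its place and the bystanders look undisturbed. Handing in.

```bash
python3 -c "
from rig import ctrl
print(ctrl.close_job())"
```

```text
the job is handed in; nothing more can be done
None
```

The flow cell is in the slideway with its nozzle in the port and pressed on the O-ring, and I've handed the job in at about 20 s of the 72 s. I used the larger of the two cells, which matched the given size, and turned the wheel clockwise in two fingertip strokes.

- **Seating:** resistance rose sharply with the wheel at about 2.94 rad, which puts the nozzle tip about 11 mm inside the bore. It then stiffened at roughly the ring's expected rate. I stopped at about 0.9 N m, which is inside the firm range of 0.8 to 1.1 and is about 28 N on the cell. Crushing takes 60 N.
- **After release:** the wheel stayed within about 1° of where I left it. Its friction can only hold about 22 N, so some of the 28 N may have eased off. The wrist read zero force, with the arm clear of everything.
- **Bystanders:** in the last pictures the beaker and the timer look undisturbed, and so does the part of the rack in view. I judged this by eye and did not measure it.
- **Less certain:** a sideways force of about 6 N on the finger during the final push was probably spoke friction. The torque figure also rests on camera-measured geometry, so it is good to roughly 5%. My first three move calls were refused because the rows left out some values, and nothing moved.

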